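# Aim the photo stand's tag plate and seat the ball

## Robot

A 6-joint arm with a two-finger parallel gripper is mounted at the origin on the work surface; the furniture and walls round the work are solid. World frame = base frame: x ahead of the robot, y to its left, z up, the work surface at z = 0. Lengths are in m, angles in rad, forces in N, time in s.
With the tool pointing down it reaches from about 0.225 to 0.875 m from the base axis. Payload 3.4 kg.
Tool frame: the origin (TCP) lies at the very end of the fingers, on their centre line; the grasp point (between the pads) lies 19 mm behind it (manip.pinch_z is the distance from the TCP to the grasp point, in m); z points along the fingers, y is the line along which they close (so a half turn about z gives the same grasp; the last joint's range is limited). The gripper opens to 85 mm and grips with 20 to 120 N. Pads are 22 mm wide; open, the fingers measure 114 mm over their backs; the gripper's body (76 mm by 85 mm) begins 54 mm behind the grasp point. The pads swing forward as they close: fully open they stand 13 mm farther back than shut.
Start: joints at [1.174, 0.276, 1.505, -0, 1.361, -0.121], TCP at [0.157, 0.553, 0.231] pointing down, gripper open.
Joint ranges: [-2.89, 2.89], [-0.75, 2.08], [0.22, 2.7], [-1.18, 4.32], [0.11, 2.71], [-2.7, 2.7]. Speed limits (rad/s): [2.57, 2.57, 3.14, 3.14, 3.14, 3.14].

## Interface

Orientations are given as a unit quaternion [w, x, y, z].
In Python, from rig import manip gives the robot as it stands. The module is installed in compiled form; this text tells all that it offers.
- The arm moves only by the shell command python3 -m jog 'ROWS' [FORCE]. ROWS is JSON, a list of rows, each an object of numbers: "dx", "dy", "dz": the shift along the tool's x, y, z each as a share of 25 cm, from -1 to 1; "ax", "ay", "az": the turn, a rotation vector about the tool's x, y, z each as a share of 90 degrees, from -1 to 1; "grip": the opening, from -1 (shut) to 1 (fully open), so that 0 is half open. A call has 1 to 5 rows; each row is the pose to reach, as a shift and turn from the pose commanded when the call began, along the tool's axes at that moment; what a row does not reach only later rows make up. A row lasts 1/12 s, in which the tool goes at most 41.7 mm and 7.16 degrees, less where a joint would pass 70% of its speed; a pose out of reach is approached as far as the arm can. A call with a number of a shift or a turn outside -1 to 1 is refused whole. A call with a gripper value outside its range is refused whole. The fingers move at their own pace and stop on an object; FORCE is the grip in N (left out, the last holds). Time passes only in rows, so rows that repeat a pose let the fingers close. It gives the time, the measured TCP pose, the force, the opening and the grip force at its end, in the units of the state.
- manip.get_state(): the state, without advancing time (a new reading comes with each control period).
- manip.get_image(name): name is "scene" or "top"; returns a dict with "img" (384x512x3 uint8, red, green, blue), "mtx" (3x3 intrinsics, pixels), "world_to_cam" (4x4, takes a point from world to camera coordinates). Camera axes: x right, y down, z forward; pixel columns grow to the right and rows downward; lengths in m; the calibration is good to about 2 mm. A picture is of the moment at which its call begins. There is no depth.
- manip.sign_off(): hands the job in; it is judged then, once.
The state is a dict: "clock": time; "qpos": joint angles; "qd": joint speeds; "effort": joint torques, N m; "position": TCP position; "ee_rot": TCP orientation; "contact_force": force on the tool from outside, world axes, zero at the start; "moment": the same for the moment, N m; "width": finger opening in m; "gripper_force": force on a finger pad.
Only numpy, scipy, OpenCV 4.12 (cv2) and the standard library are available. Lean on these libraries where they do the work, as an engineer would, in place of code of your own. Each camera call takes 0.05 s, during which the arm holds its last target. There are 200 camera calls.

## Task

Get the photo stand ready for a product shot: screw the seat clockwise down its thread, regrasping as needed, until its tag plate squarely faces the phone - the thread runs on past that point, so stop there. Then take the larger of the two wooden balls from the rest and lower it into the dish on top of the seat, letting go only once it rests there, so that it stays put with the tag still facing the phone. Leave the smaller ball in its dimple and the other things where they are.

Things in the scene. Friction and masses are not known exactly. Their poses are not given: they have to be found in the camera images.
- stand: Steel photo stand fixed to the bench, place and yaw vary: round foot 116 mm across, upright threaded post. Origin on the post's axis at bench height, z up. An 9 mm high arm runs along its own -x to a cradle where a phone stands on its long edge (146 wide, 70 high, top edge 87 mm above the bench), 165 mm from the axis, back towards the post; all fixed.
- phone_back (a point): Middle of the phone's back, the side that looks at the post; fixed to the stand.
- seat (a joint): Turn of the seat on its thread, rad; 0: tag plate squarely faces the phone. Starts between -4.3 and -2.7; grows as the seat is turned clockwise seen from above, sinking 4 mm a turn. The thread ends at -5.0 and +1.2, so 0 is reached only by turning clockwise. Stiff: about 0.4 N m to turn (needs a grip of 40 N or more on the drum); stays where it is left.
- seat_rim (a point): Centre of the dish rim atop the seat, on the screw axis, 108 mm above the bench when aimed, up to 3 mm more before. Axes turn with the seat: tag plate on its -x side, z up. Seat: black ribbed round drum 54 mm across, 50 mm high from rim down, can be gripped from above at any yaw; beneath it a flange 68 mm across and the tag plate. The dish is a round hole 32 mm across, 8 mm deep.
- tag_face (a point): Middle of the white tag on the sloping tag plate, 80 mm wide, 50 mm high, 52 mm from the screw axis on the seat's -x side. The plate lies wholly more than 40 mm below the rim, clear of fingers that grip the top 40 mm of the drum.
- dish (a point): Centre that the larger ball has when it rests in the dish: on the screw axis, 25 mm above the rim.
- ball_large_center (a point): Centre of the larger plain wooden ball, 60 mm across, about 90 g; it lies in one of the two dimples of the rest, its centre about 47 mm above the bench. It rolls off anything level.
- ball_small_center (a point): Centre of the smaller plain wooden ball, 48 mm across, in the other dimple; stays there.
- rest: Plywood ball rest fixed to the bench, 200 x 72 x 22 mm, origin at the middle of its underside, long side along its own x; two round dimples 32 mm across at x = -55 and +55 mm. Which ball lies in which dimple varies.
- tape_black: Black tape roll lying flat, 60 mm across, 18 mm high, between stand and rest; bystander.
- bead_jar: Jar of beads, 57 mm across, 75 mm high, behind the stand on the left; bystander.
- snap_cutter: Snap-off cutter, 156 mm long, lying behind the stand; bystander.
- tape_brown: Brown tape roll, 112 mm across, 48 mm high, at the back; bystander.
- cards_2: Block of cards, 115 x 59 x 51 mm, behind the ball rest; bystander.

How it is judged:
On the way, in this order (a step that is already met when the one before it is completed fails the run):
1. the seat is screwed until its tag plate faces the phone (within 0.14 rad), no ball in the dish yet (value of joint seat between -0.14 and 0.14 rad and distance between ball_large_center and dish above 0.06 m), for 0.2 s.
2. the larger ball is carried by the fingers down to within 10 mm of its place in the dish (distance between ball_large_center and dish below 0.01 m and contact force between the fingers and ball_large above 0.3 N), for 0.05 s.
At the end, for the whole second after the job is handed in: The tag plate faces the phone to within 0.14 rad (8 degrees), the larger ball lies at rest in the dish (centre within 5 mm of its place), the smaller ball still lies in its own dimple (within 8 mm) (value of joint seat between -0.14 and 0.14 rad and distance between ball_large_center and dish below 0.005 m and linear speed of ball_large below 0.02 m/s and distance of ball_small_center from where it was at the start of the episode below 0.008 m); the robot touches nothing.
It fails at once if a bystander (tape roll, jar, cutter, cards) is pushed more than 30 mm (distance of any of tape_black, bead_jar, snap_cutter, tape_brown, cards_2 from where it was at the start of the episode above 0.03 m).
It fails at once if the smaller ball is taken or knocked out of its dimple (distance of ball_small_center from where it was at the start of the episode above 0.03 m).
It also fails if it takes over 72 s, if anything falls off the work surface, if the arm or the gripper's body presses on something with over 40 N, if the wrist force passes 120 N, or if a joint passes its speed limit or range.

## Working session

There is one attempt and no reset: what is moved stays moved. The work goes in short steps, Python scripts to look and compute and a shell command to move; the robot and the scene stay as the last step left them, time stands still between calls to the robot, and variables do not carry over. Pictures are saved under pics/ and viewed, at most 10 in all, crops included, and the job is handed in when it is done.

```bash
mkdir -p pics; python3 - <<'E'
from rig import manip
import cv2,numpy as np
for n in("scene","top"):
    d=manip.get_image(n); cv2.imwrite(f"pics/{n}0.png",d["img"][:,:,::-1]); np.savez(f"{n}0.npz",**d)
    print(n,d["mtx"].round(1).tolist(),d["world_to_cam"].round(3).tolist())
s=manip.get_state();print(s["position"],s["ee_rot"],s["width"],s["clock"],manip.pinch_z)
E
```

```text
scene [[359.3, 0.0, 252.9], [0.0, 359.3, 195.8], [0.0, 0.0, 1.0]] [[0.715, -0.699, 0.015, -0.424], [-0.526, -0.552, -0.647, 0.351], [0.461, 0.454, -0.763, 0.956], [0.0, 0.0, 0.0, 1.0]]
top [[352.7, 0.0, 255.8], [0.0, 352.7, 179.2], [0.0, 0.0, 1.0]] [[-0.179, -0.984, -0.003, 0.056], [-0.964, 0.176, -0.201, 0.57], [0.198, -0.033, -0.98, 1.035], [0.0, 0.0, 0.0, 1.0]]
[0.15638158 0.55280549 0.23049612] [-2.38288008e-04  1.37466220e-01  9.90506074e-01 -8.36408844e-04] 0.08566622613937169 0.1 0.0187
```

View pics/scene0.png

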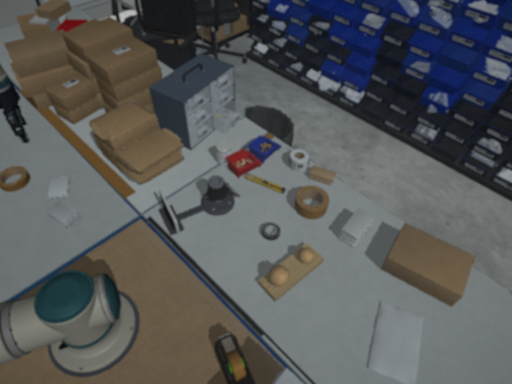

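View pics/top0.png

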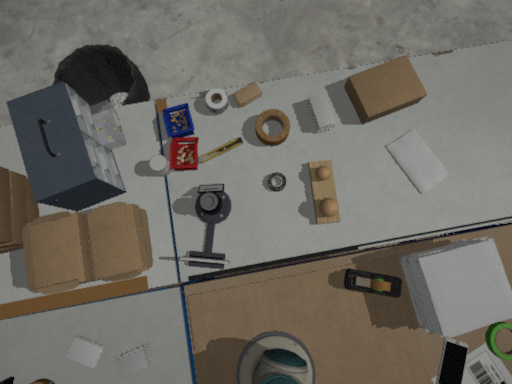

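The top view shows the seat at about (209,201), with its tag plate at (210,187) and the phone at (206,260). The balls are at (328,207), which looks larger, and (323,172). I'll zoom in on these.

```bash
cat > h.py <<'E'
import numpy as np,cv2
def ray(d,u,v,z):
    M=d["world_to_cam"];R=M[:3,:3];c=-R.T@M[:3,3]
    r=R.T@np.linalg.solve(d["mtx"],[u,v,1.]); return c+r*(z-c[2])/r[2]
def proj(d,p):
    q=d["mtx"]@(d["world_to_cam"]@[*p,1])[:3]; return q[:2]/q[2]
E
python3 - <<'E'
import numpy as np,cv2
a=np.load("top0.npz")["img"];b=np.load("scene0.npz")["img"]
f=lambda im,x,y,w,h,s:cv2.resize(im[y:y+h,x:x+w],None,fx=s,fy=s,interpolation=cv2.INTER_CUBIC)
o=np.zeros((600,800,3),np.uint8)
o[:300,:400]=f(a,165,175,80,60,5)   # seat
o[:300,400:]=f(a,290,155,64,48,6.25)[:300,:400]
o[300:,:400]=f(b,150,165,100,75,4)
o[300:,400:]=f(a,165,225,80,60,5)
o=np.clip(o.astype(float)*1.5,0,255).astype(np.uint8)
cv2.imwrite("pics/c1.png",o[:,:,::-1])
for n,im,(x,y,w,h) in(("top",a,(300,155,50,72)),("scene",b,(250,238,80,65))):
    hsv=cv2.cvtColor(im[y:y+h,x:x+w],cv2.COLOR_RGB2HSV)
    for p in[(323-x,172-y),(328-x,207-y)] if n=="top" else [(307-x,255-y),(279-x,274-y)]: print(n,hsv[p[1]-12:p[1]+13:3,p[0]].tolist())
    g=cv2.resize(cv2.cvtColor(im[y:y+h,x:x+w],cv2.COLOR_RGB2GRAY),None,fx=4,fy=4,interpolation=cv2.INTER_CUBIC)
    c=cv2.HoughCircles(g,cv2.HOUGH_GRADIENT,1,60,param1=60,param2=15,minRadius=22,maxRadius=52)
    print(n,[(round(q[0]/4+x-.4,1),round(q[1]/4+y-.4,1),round(q[2]/4,1)) for q in c[0][:4]] if c is not None else None)
E
```

```text
top [[20, 43, 137], [18, 93, 140], [16, 112, 105], [16, 106, 135], [17, 109, 141], [16, 108, 130], [17, 107, 110], [18, 93, 135], [19, 93, 135]]
top [[19, 91, 132], [17, 105, 92], [17, 109, 122], [16, 110, 132], [16, 108, 130], [16, 110, 121], [17, 111, 110], [17, 100, 92], [18, 94, 125]]
top None
scene [[22, 30, 126], [20, 81, 120], [17, 94, 114], [17, 98, 140], [17, 102, 155], [17, 99, 150], [17, 96, 133], [20, 82, 118], [20, 82, 124]]
scene [[60, 9, 89], [19, 68, 90], [17, 98, 115], [17, 98, 136], [17, 102, 147], [17, 100, 150], [17, 100, 150], [17, 100, 138], [18, 91, 115]]
scene None
```

View pics/c1.png

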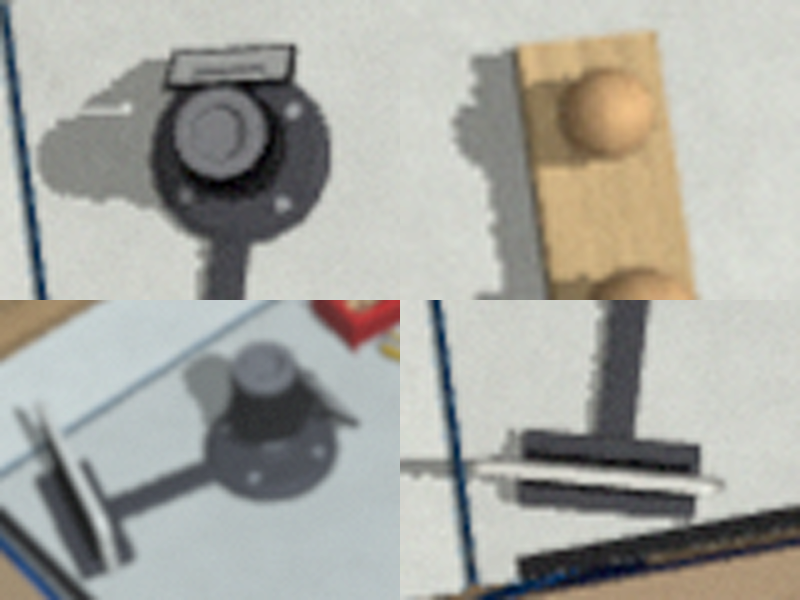

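The crop shows these features:

| Feature | Crop pixels | Top-image pixels |
|---|---|---|
| Seat rim centre | (220,133) | (208.6,201.2) |
| Tag plate, upper edge | (170,50)–(296,45) | – |
| Tag plate, lower edge | (165,86)–(292,82) | – |
| Arm, running to the cradle | – | about (210,225) to (208,252) |

The tag points nearly straight away from the phone.

```bash
python3 - <<'E'
import numpy as np,cv2
from h import *
d={k:v for k,v in np.load("top0.npz").items()};e={k:v for k,v in np.load("scene0.npz").items()}
f=lambda x,y,ox=165,oy=175,s=5:(ox+(x+.5)/s-.5,oy+(y+.5)/s-.5)
print("rim",ray(d,*f(220,133),.110),"foot",ray(d,*f(240,158),.006))
print("scene rim",ray(e,*f(266,68,150,165,4),.110))
an=lambda a,b:np.degrees(np.arctan2(*(b-a)[1::-1]))
for n,p,q,z in(("plate top",(296,45),(170,50),.06),("plate bot",(292,82),(165,86),.03)):
    a,b=ray(d,*f(*p),z),ray(d,*f(*q),z);print(n,a,b,an(a,b))
g=lambda x,y:f(x,y,165,225)
c1,c2=ray(d,*g(699,444) if 0 else g(299,144),.01),ray(d,*g(122,132),.01);print("cradle front edge",an(c1,c2))
c1,c2=ray(d,*g(294,215),.01),ray(d,*g(120,205),.01);print("cradle back",an(c1,c2))
p=ray(d,*g(208,172),.01);print("cradle mid",p,"dir foot->cradle",an(ray(d,*f(240,158),.006),p))
for n,D,(x,y,w,h),t in(("top",d,(305,155,40,70),101),("scene",e,(255,238,75,60),94)):
    im=cv2.resize(D["img"][y:y+h,x:x+w],None,fx=4,fy=4,interpolation=cv2.INTER_CUBIC)
    s=cv2.GaussianBlur(cv2.cvtColor(im,cv2.COLOR_RGB2HSV)[:,:,1],(0,0),2)
    m=cv2.morphologyEx((s>t).astype(np.uint8),cv2.MORPH_OPEN,np.ones((15,15)))
    for c in cv2.findContours(m,0,2)[0]:
        if cv2.contourArea(c)<500: continue
        (u,v),r=cv2.minEnclosingCircle(c);M=cv2.moments(c);u,v=M["m10"]/M["m00"],M["m01"]/M["m00"]
        U,V=x+(u+.5)/4-.5,y+(v+.5)/4-.5
        print(n,(round(U,1),round(V,1)),"r",r/4,np.sqrt(M["m00"]/np.pi)/4,ray(D,U,V,.047),ray(D,U,V,.042))
E
```

```text
rim [0.52082223 0.10210585 0.11      ] foot [0.51953969 0.103469   0.006     ]
scene rim [0.51870496 0.09564322 0.11      ]
plate top [0.57468218 0.0531259  0.06      ] [0.5855368  0.13012919 0.06      ] 81.9762768315895
plate bot [0.55781561 0.06123218 0.03      ] [0.56968247 0.14058526 0.03      ] 81.49472698460778
cradle front edge 75.90530104515764
cradle back 76.51247144125847
cradle mid [0.3601711  0.14796974 0.01      ] dir foot->cradle 164.3985901948186
top (327.8, 207.0) r 9.978494644165039 9.402160586993004 [ 0.4474576  -0.24951344  0.047     ] [ 0.44788635 -0.25061777  0.042     ]
top (322.6, 172.7) r 7.803269386291504 7.2244635890977005 [ 0.55605182 -0.25696113  0.047     ] [ 0.55698248 -0.25809988  0.042     ]
scene (280.1, 276.5) r 8.713825225830078 8.06502546833356 [ 0.44767128 -0.25660196  0.047     ] [ 0.44985719 -0.25507451  0.042     ]
scene (307.1, 255.7) r 6.368703365325928 5.908859081141176 [ 0.55446918 -0.2656303   0.047     ] [ 0.55723798 -0.26415214  0.042     ]
```

The seat needs about 185° clockwise, with the tag direction going from about -8.5° to 166° via -194°. The axis is at about (0.520, 0.102). One grasp covers it if joint 6 is wound back first. I'll move above the seat now.

```bash
cat > st.py <<'E'
import sys,numpy as np
from rig import manip
from scipy.spatial.transform import Rotation as R
s=manip.get_state();w,x,y,z=s["ee_rot"];M=R.from_quat([x,y,z,w]).as_matrix()
print("t",round(s["clock"],2),"p",s["position"].round(4),"q",np.round(s["qpos"],3),"w",round(s["width"],4),"F",np.round(s["contact_force"],1),"y-yaw",round(np.degrees(np.arctan2(M[1,1],M[0,1])),1),"tilt",M[:,2].round(3))
if len(sys.argv)>3: print("shares dxyz",(M.T@(np.array(sys.argv[1:4],float)-s["position"])/.25).round(3))
E
python3 -m jog '[{"dx":-0.63,"dy":-0.447,"grip":1},{"dx":-0.63,"dy":-0.447,"grip":1},{"dx":-0.63,"dy":-0.447,"grip":1},{"dx":-0.63,"dy":-0.447,"grip":1},{"dx":-0.63,"dy":-0.447,"grip":1}]' 60
python3 -m jog '[{"dx":-0.63,"dy":-0.447,"grip":1},{"dx":-0.63,"dy":-0.447,"grip":1},{"dx":-0.63,"dy":-0.447,"grip":1},{"dx":-0.63,"dy":-0.447,"grip":1},{"dx":-0.63,"dy":-0.447,"grip":1}]' 60
python3 -m jog '[{"dx":-0.63,"dy":-0.447,"grip":1},{"dx":-0.63,"dy":-0.447,"grip":1},{"dx":-0.63,"dy":-0.447,"grip":1},{"dx":-0.63,"dy":-0.447,"grip":1},{"dx":-0.63,"dy":-0.447,"grip":1}]' 60
python3 -m jog '[{"az":-0.39,"grip":1},{"az":-0.39,"grip":1},{"az":-0.39,"grip":1},{"az":-0.39,"grip":1},{"az":-0.39,"grip":1}]' 60
python3 st.py .52 .101 .15
```

```text
t 0.1 p [0.1564 0.5528 0.2305] q [ 1.174  0.277  1.506  0.     1.361 -0.121] w 0.0857 F [0.1 1.  0.2] y-yaw 74.2 tilt [-0.001 -0.002 -1.   ]
shares dxyz [-1.892 -1.342  0.324]schema error: expected keys dx, dy, dz, ax, ay, az, grip
schema error: expected keys dx, dy, dz, ax, ay, az, grip
schema error: expected keys dx, dy, dz, ax, ay, az, grip
schema error: expected keys dx, dy, dz, ax, ay, az, grip
```

Every row needs all seven keys.

```bash
python3 -m jog '[{"dx":-0.63,"dy":-0.447,"dz":0,"ax":0,"ay":0,"az":0,"grip":1},{"dx":-0.63,"dy":-0.447,"dz":0,"ax":0,"ay":0,"az":0,"grip":1},{"dx":-0.63,"dy":-0.447,"dz":0,"ax":0,"ay":0,"az":0,"grip":1},{"dx":-0.63,"dy":-0.447,"dz":0,"ax":0,"ay":0,"az":0,"grip":1},{"dx":-0.63,"dy":-0.447,"dz":0,"ax":0,"ay":0,"az":0,"grip":1}]' 60 
python3 -m jog '[{"dx":-0.63,"dy":-0.447,"dz":0,"ax":0,"ay":0,"az":0,"grip":1},{"dx":-0.63,"dy":-0.447,"dz":0,"ax":0,"ay":0,"az":0,"grip":1},{"dx":-0.63,"dy":-0.447,"dz":0,"ax":0,"ay":0,"az":0,"grip":1},{"dx":-0.63,"dy":-0.447,"dz":0,"ax":0,"ay":0,"az":0,"grip":1},{"dx":-0.63,"dy":-0.447,"dz":0,"ax":0,"ay":0,"az":0,"grip":1}]' 60 >/dev/null
python3 -m jog '[{"dx":-0.63,"dy":-0.447,"dz":0,"ax":0,"ay":0,"az":0,"grip":1},{"dx":-0.63,"dy":-0.447,"dz":0,"ax":0,"ay":0,"az":0,"grip":1},{"dx":-0.63,"dy":-0.447,"dz":0,"ax":0,"ay":0,"az":0,"grip":1},{"dx":-0.63,"dy":-0.447,"dz":0,"ax":0,"ay":0,"az":0,"grip":1},{"dx":-0.63,"dy":-0.447,"dz":0,"ax":0,"ay":0,"az":0,"grip":1}]' 60 >/dev/null
python3 -m jog '[{"dx":0,"dy":0,"dz":0,"ax":0,"ay":0,"az":-0.39,"grip":1},{"dx":0,"dy":0,"dz":0,"ax":0,"ay":0,"az":-0.39,"grip":1},{"dx":0,"dy":0,"dz":0,"ax":0,"ay":0,"az":-0.39,"grip":1},{"dx":0,"dy":0,"dz":0,"ax":0,"ay":0,"az":-0.39,"grip":1},{"dx":0,"dy":0,"dz":0,"ax":0,"ay":0,"az":-0.39,"grip":1}]' 60 >/dev/null
python3 st.py .52 .101 .15
```

```text
clock: 0.52
position: [0.279, 0.3998, 0.2309]
ee_rot: [0.0, 0.138, 0.99, -0.001]
contact_force: [0.2, 1.5, -0.5]
width: 0.0854
gripper_force: 0.0
t 1.77 p [0.5197 0.1018 0.2307] q [ 0.062  0.208  1.6    0.     1.335 -1.851] w 0.0855 F [-0.5  1.1 -0.2] y-yaw 109.6 tilt [-0.001  0.    -1.   ]
shares dxyz [-0.001 -0.004  0.323]
```

```bash
python3 -m jog '[{"dx":0,"dy":0,"dz":0,"ax":0,"ay":0,"az":-0.39,"grip":1},{"dx":0,"dy":0,"dz":0.1,"ax":0,"ay":0,"az":-0.39,"grip":1},{"dx":0,"dy":0,"dz":0.2,"ax":0,"ay":0,"az":-0.39,"grip":1},{"dx":0,"dy":0,"dz":0.3,"ax":0,"ay":0,"az":-0.39,"grip":1},{"dx":0,"dy":0,"dz":0.4,"ax":0,"ay":0,"az":-0.39,"grip":1}]' 60 >/dev/null
python3 -m jog '[{"dx":0,"dy":0,"dz":0.08,"ax":0,"ay":0,"az":0,"grip":1},{"dx":0,"dy":0,"dz":0.16,"ax":0,"ay":0,"az":0,"grip":1},{"dx":0,"dy":0,"dz":0.23,"ax":0,"ay":0,"az":0,"grip":1},{"dx":0,"dy":0,"dz":0.23,"ax":0,"ay":0,"az":0,"grip":1}]' 60 
python3 st.py .52 .101 .073
python3 - <<'E'
import cv2,numpy as np
from rig import manip
a=manip.get_image("top")["img"];b=manip.get_image("scene")["img"]
f=lambda im,x,y:cv2.resize(im[y:y+75,x:x+75],(400,400),interpolation=cv2.INTER_CUBIC)
cv2.imwrite("pics/c2.png",cv2.convertScaleAbs(np.hstack([f(a,172,165),f(b,180,155)])[:,:,::-1],alpha=1.6))
E
```

```text
clock: 2.52
position: [0.5167, 0.1018, 0.0702]
ee_rot: [-0.004, -0.457, 0.889, 0.002]
contact_force: [-1.3, -1.0, 1.3]
width: 0.0853
gripper_force: 0.0
t 2.52 p [0.5167 0.1018 0.0702] q [ 0.062  0.352  1.837  0.     0.961 -2.458] w 0.0853 F [-1.3 -1.   1.3] y-yaw 144.4 tilt [-0.008 -0.    -1.   ]
shares dxyz [-0.005 -0.012 -0.011]
```

View pics/c2.png

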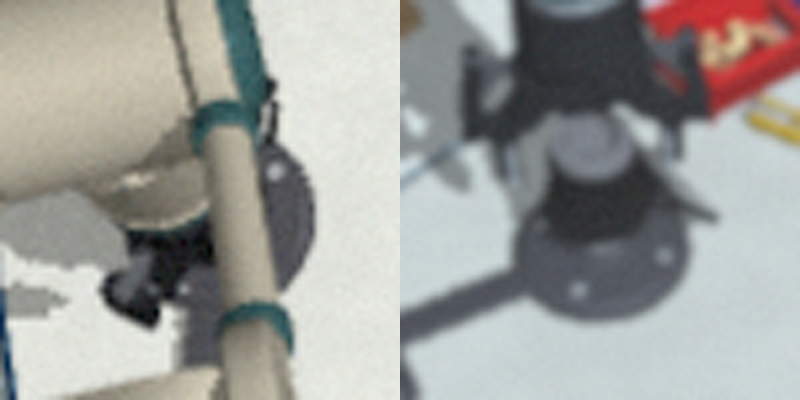

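The scene view shows the fingers on either side of the drum, with the drum top at about (592,150) in the crop and the fingers at about (505,160) and (670,140). I'll close gently and read the side force.

```bash
python3 -m jog '[{"dx":0,"dy":-0.01,"dz":-0.01,"ax":0,"ay":0,"az":0,"grip":0.5},{"dx":0,"dy":-0.01,"dz":-0.01,"ax":0,"ay":0,"az":0,"grip":0},{"dx":0,"dy":-0.01,"dz":-0.01,"ax":0,"ay":0,"az":0,"grip":-0.2},{"dx":0,"dy":-0.01,"dz":-0.01,"ax":0,"ay":0,"az":0,"grip":-0.2},{"dx":0,"dy":-0.01,"dz":-0.01,"ax":0,"ay":0,"az":0,"grip":-0.2}]' 20
python3 -m jog '[{"dx":0,"dy":0,"dz":0,"ax":0,"ay":0,"az":0,"grip":-0.4},{"dx":0,"dy":0,"dz":0,"ax":0,"ay":0,"az":0,"grip":-0.4},{"dx":0,"dy":0,"dz":0,"ax":0,"ay":0,"az":0,"grip":-0.4}]' 20
python3 st.py .52 .101 .073
```

```text
clock: 3.03
position: [0.5207, 0.1021, 0.0779]
ee_rot: [0.0, -0.456, 0.89, 0.002]
contact_force: [-5.2, 4.0, 5.5]
width: 0.0529
gripper_force: 20.8
clock: 3.28
position: [0.5206, 0.1021, 0.0779]
ee_rot: [0.0, -0.456, 0.89, 0.002]
contact_force: [-4.2, 4.6, 5.9]
width: 0.0526
gripper_force: 20.7
t 3.28 p [0.5206 0.1021 0.0779] q [ 0.06   0.344  1.825  0.004  0.973 -2.461] w 0.0526 F [-4.2  4.6  5.9] y-yaw 144.3 tilt [-0.001  0.003 -1.   ]
shares dxyz [ 0.005 -0.001  0.02 ]
```

Width is 52.6 mm with about 6 N of side force along tool +y, so I'll shift +y by 1.5 mm, grip at 90 N and turn.

```bash
python3 -m jog '[{"dx":0,"dy":0.006,"dz":0,"ax":0,"ay":0,"az":0,"grip":-0.4},{"dx":0,"dy":0.006,"dz":0.005,"ax":0,"ay":0,"az":0,"grip":-0.4},{"dx":0,"dy":0.006,"dz":0.005,"ax":0,"ay":0,"az":0,"grip":-0.4}]' 90
python3 -m jog '[{"dx":0,"dy":0,"dz":0,"ax":0,"ay":0,"az":0.07,"grip":-0.4},{"dx":0,"dy":0,"dz":0.0005,"ax":0,"ay":0,"az":0.14,"grip":-0.4},{"dx":0,"dy":0,"dz":0.001,"ax":0,"ay":0,"az":0.21,"grip":-0.4},{"dx":0,"dy":0,"dz":0.0015,"ax":0,"ay":0,"az":0.28,"grip":-0.4},{"dx":0,"dy":0,"dz":0.0016,"ax":0,"ay":0,"az":0.35,"grip":-0.4}]' 90
python3 st.py
```

```text
clock: 3.53
position: [0.5206, 0.1022, 0.0783]
ee_rot: [0.001, -0.456, 0.89, 0.0]
contact_force: [-4.8, 1.2, 15.3]
width: 0.051
gripper_force: 94.0
clock: 3.95
position: [0.5199, 0.1031, 0.0779]
ee_rot: [0.0, -0.196, 0.981, 0.001]
contact_force: [-5.9, 5.6, 17.1]
width: 0.0509
gripper_force: 93.4
t 3.95 p [0.5199 0.1031 0.0779] q [ 0.062  0.343  1.828  0.004  0.971 -1.905] w 0.0509 F [-5.9  5.6 17.1] y-yaw 112.6 tilt [ 0.     0.003 -1.   ]
```

```bash
python3 -m jog '[{"dx":0,"dy":0,"dz":0,"ax":0,"ay":0,"az":0.07,"grip":-0.4},{"dx":0,"dy":0,"dz":0,"ax":0,"ay":0,"az":0.14,"grip":-0.4},{"dx":0,"dy":0,"dz":0.001,"ax":0,"ay":0,"az":0.21,"grip":-0.4},{"dx":0,"dy":0,"dz":0.001,"ax":0,"ay":0,"az":0.28,"grip":-0.4},{"dx":0,"dy":0,"dz":0.001,"ax":0,"ay":0,"az":0.35,"grip":-0.4}]' 90 | tail -4
python3 st.py
python3 -m jog '[{"dx":0,"dy":0,"dz":0,"ax":0,"ay":0,"az":0.07,"grip":-0.4},{"dx":0,"dy":0,"dz":0,"ax":0,"ay":0,"az":0.14,"grip":-0.4},{"dx":0,"dy":0,"dz":0.001,"ax":0,"ay":0,"az":0.21,"grip":-0.4},{"dx":0,"dy":0,"dz":0.001,"ax":0,"ay":0,"az":0.28,"grip":-0.4},{"dx":0,"dy":0,"dz":0.001,"ax":0,"ay":0,"az":0.35,"grip":-0.4}]' 90 | tail -4
python3 st.py
```

```text
ee_rot: [-0.0, 0.078, 0.997, 0.002]
contact_force: [-7.1, 9.6, 15.8]
width: 0.0512
gripper_force: 93.3
t 4.37 p [0.5198 0.1043 0.0776] q [ 0.063  0.343  1.828  0.006  0.97  -1.355] w 0.0512 F [-7.1  9.6 15.8] y-yaw 81.1 tilt [ 0.     0.005 -1.   ]
ee_rot: [-0.001, 0.346, 0.938, 0.003]
contact_force: [-4.6, 12.3, 13.5]
width: 0.0515
gripper_force: 93.1
t 4.78 p [0.5203 0.1053 0.0773] q [ 0.064  0.344  1.828  0.008  0.968 -0.805] w 0.0515 F [-4.6 12.3 13.5] y-yaw 49.6 tilt [ 0.001  0.007 -1.   ]
```

```bash
python3 -m jog '[{"dx":0.005,"dy":0.006,"dz":0,"ax":0,"ay":0,"az":0.07,"grip":-0.4},{"dx":0.005,"dy":0.006,"dz":0,"ax":0,"ay":0,"az":0.14,"grip":-0.4},{"dx":0.005,"dy":0.006,"dz":0.001,"ax":0,"ay":0,"az":0.21,"grip":-0.4},{"dx":0.005,"dy":0.006,"dz":0.001,"ax":0,"ay":0,"az":0.28,"grip":-0.4},{"dx":0.005,"dy":0.006,"dz":0.001,"ax":0,"ay":0,"az":0.35,"grip":-0.4}]' 90 | tail -4
python3 st.py
python3 -m jog '[{"dx":0,"dy":0,"dz":0,"ax":0,"ay":0,"az":0.07,"grip":-0.4},{"dx":0,"dy":0,"dz":0,"ax":0,"ay":0,"az":0.14,"grip":-0.4},{"dx":0,"dy":0,"dz":0.001,"ax":0,"ay":0,"az":0.21,"grip":-0.4},{"dx":0,"dy":0,"dz":0.001,"ax":0,"ay":0,"az":0.28,"grip":-0.4},{"dx":0,"dy":0,"dz":0.001,"ax":0,"ay":0,"az":0.35,"grip":-0.4}]' 90 | tail -4
python3 st.py
python3 - <<'E'
import cv2,numpy as np
from rig import manip
a=manip.get_image("top")["img"];b=manip.get_image("scene")["img"]
f=lambda im,x,y:cv2.resize(im[y:y+75,x:x+75],(400,400),interpolation=cv2.INTER_CUBIC)
cv2.imwrite("pics/c3.png",cv2.convertScaleAbs(np.hstack([f(a,172,175),f(b,180,165)])[:,:,::-1],alpha=1.6))
E
```

```text
ee_rot: [-0.0, 0.587, 0.809, 0.003]
contact_force: [-2.5, 8.1, 11.8]
width: 0.0514
gripper_force: 92.8
t 5.2 p [0.5213 0.1061 0.0769] q [ 0.067  0.345  1.827  0.005  0.966 -0.252] w 0.0514 F [-2.5  8.1 11.8] y-yaw 18.1 tilt [ 0.003  0.005 -1.   ]
ee_rot: [-0.0, 0.785, 0.62, 0.004]
contact_force: [-0.6, 7.4, 9.2]
width: 0.0512
gripper_force: 92.6
t 5.62 p [0.5225 0.1062 0.0766] q [0.067 0.346 1.827 0.005 0.964 0.298] w 0.0512 F [-0.6  7.4  9.2] y-yaw -13.4 tilt [ 0.005  0.005 -1.   ]
```

View pics/c3.png

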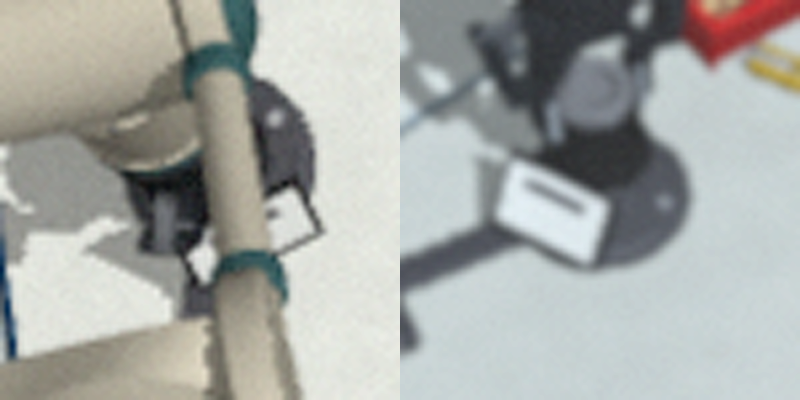

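The tag has turned with the tool. In the scene crop its upper edge runs (515,162)–(608,208) and its lower edge (498,222)–(590,262); in the top crop the lower edge runs (200,283)–(322,232).

```bash
python3 - <<'E'
import numpy as np
from h import *
d={k:v for k,v in np.load("top0.npz").items()};e={k:v for k,v in np.load("scene0.npz").items()}
s=400/75
def F(D,x,y,ox,oy,z): return ray(D,ox+(x+.5)/s-.5,oy+(y+.5)/s-.5,z)
for a,b,D,o,z in(((115,162),(208,208),e,(180,165),.058),((98,222),(190,262),e,(180,165),.025),((200,283),(322,232),d,(172,175),.025)):
    p,q=F(D,*a,*o,z),F(D,*b,*o,z);v=q-p;print(p,q,np.hypot(*v[:2]),"facing",np.degrees(np.arctan2(v[1],v[0]))-90, (np.degrees(np.arctan2(v[1],v[0]))+90))
E
```

```text
[0.47281792 0.12275402 0.058     ] [0.49037103 0.05534551 0.058     ] 0.06965642869459833 facing -165.40437083371756 14.59562916628245
[0.44954926 0.11576038 0.025     ] [0.47056307 0.05219692 0.025     ] 0.06694694456663172 facing -161.70633499674886 18.293665003251135
[0.45247014 0.12263142 0.025     ] [0.46898997 0.04775935 0.025     ] 0.07667288694780176 facing -167.55756570683002 12.442434293169995
```

The image says 28° to go and dead reckoning says 27.8°, so they agree. I'll turn the last 28°, release and lift.

```bash
python3 -m jog '[{"dx":0,"dy":0,"dz":0,"ax":0,"ay":0,"az":0.07,"grip":-0.4},{"dx":0,"dy":0,"dz":0,"ax":0,"ay":0,"az":0.14,"grip":-0.4},{"dx":0,"dy":0,"dz":0.001,"ax":0,"ay":0,"az":0.21,"grip":-0.4},{"dx":0,"dy":0,"dz":0.001,"ax":0,"ay":0,"az":0.28,"grip":-0.4},{"dx":0,"dy":0,"dz":0.001,"ax":0,"ay":0,"az":0.31,"grip":-0.4}]' 90 | tail -4
python3 -m jog '[{"dx":0,"dy":0,"dz":0,"ax":0,"ay":0,"az":0,"grip":-0.4},{"dx":0,"dy":0,"dz":0,"ax":0,"ay":0,"az":0,"grip":-0.4}]' 90 >/dev/null
python3 st.py
python3 -m jog '[{"dx":0,"dy":0,"dz":0,"ax":0,"ay":0,"az":0,"grip":1},{"dx":0,"dy":0,"dz":0,"ax":0,"ay":0,"az":0,"grip":1},{"dx":0,"dy":0,"dz":0,"ax":0,"ay":0,"az":0,"grip":1},{"dx":0,"dy":0,"dz":0,"ax":0,"ay":0,"az":0,"grip":1},{"dx":0,"dy":0,"dz":0,"ax":0,"ay":0,"az":0,"grip":1}]' 60 | tail -3
python3 -m jog '[{"dx":0,"dy":0,"dz":-0.1,"ax":0,"ay":0,"az":0,"grip":1},{"dx":0,"dy":0,"dz":-0.25,"ax":0,"ay":0,"az":0,"grip":1},{"dx":0,"dy":0,"dz":-0.4,"ax":0,"ay":0,"az":0,"grip":1},{"dx":0,"dy":0,"dz":-0.55,"ax":0,"ay":0,"az":0,"grip":1},{"dx":0,"dy":0,"dz":-0.55,"ax":0,"ay":0,"az":0,"grip":1}]' 60 | tail -3
python3 st.py 0.4477 -0.252 0.21
```

```text
ee_rot: [-0.0, 0.911, 0.413, 0.004]
contact_force: [0.5, 6.4, 7.4]
width: 0.0511
gripper_force: 92.6
t 6.3 p [0.5235 0.1057 0.0763] q [0.066 0.346 1.826 0.005 0.961 0.782] w 0.0515 F [-0.1  6.4  7.9] y-yaw -41.2 tilt [ 0.007  0.004 -1.   ]
contact_force: [0.3, -0.4, 0.1]
width: 0.0853
gripper_force: 0.0
contact_force: [0.9, -0.5, 0.9]
width: 0.0853
gripper_force: 0.0
t 7.13 p [0.5253 0.1036 0.2185] q [ 0.065  0.216  1.62  -0.     1.29   0.781] w 0.0853 F [ 0.9 -0.5  0.9] y-yaw -41.0 tilt [ 0.015  0.001 -1.   ]
shares dxyz [-1.277  0.699  0.028]
```

```bash
python3 -m jog '[{"dx":-0.638,"dy":0.355,"dz":0,"ax":0,"ay":0,"az":0,"grip":1},{"dx":-0.638,"dy":0.355,"dz":0,"ax":0,"ay":0,"az":0,"grip":1},{"dx":-0.638,"dy":0.355,"dz":0,"ax":0,"ay":0,"az":0,"grip":1},{"dx":-0.638,"dy":0.355,"dz":0,"ax":0,"ay":0,"az":0,"grip":1},{"dx":-0.638,"dy":0.355,"dz":0,"ax":0,"ay":0,"az":0,"grip":1}]' 60 >/dev/null
python3 -m jog '[{"dx":-0.638,"dy":0.355,"dz":0,"ax":0,"ay":0,"az":0,"grip":1},{"dx":-0.638,"dy":0.355,"dz":0,"ax":0,"ay":0,"az":0,"grip":1},{"dx":-0.638,"dy":0.355,"dz":0,"ax":0,"ay":0,"az":0,"grip":1},{"dx":-0.638,"dy":0.355,"dz":0,"ax":0,"ay":0,"az":0,"grip":1},{"dx":-0.638,"dy":0.355,"dz":0,"ax":0,"ay":0,"az":0,"grip":1}]' 60 >/dev/null
python3 -m jog '[{"dx":0,"dy":0,"dz":0,"ax":0,"ay":0,"az":0.39,"grip":1},{"dx":0,"dy":0,"dz":0,"ax":0,"ay":0,"az":0.39,"grip":1},{"dx":0,"dy":0,"dz":0,"ax":0,"ay":0,"az":0.39,"grip":1},{"dx":0,"dy":0,"dz":0,"ax":0,"ay":0,"az":0.39,"grip":1},{"dx":0,"dy":0,"dz":0,"ax":0,"ay":0,"az":0.39,"grip":1}]' 60 >/dev/null
python3 -m jog '[{"dx":0,"dy":0,"dz":0,"ax":0,"ay":0,"az":0.2,"grip":1},{"dx":0,"dy":0,"dz":0,"ax":0,"ay":0,"az":0.2,"grip":1},{"dx":0,"dy":0,"dz":0,"ax":0,"ay":0,"az":0.2,"grip":1},{"dx":0,"dy":0,"dz":0,"ax":0,"ay":0,"az":0.2,"grip":1},{"dx":0,"dy":0,"dz":0,"ax":0,"ay":0,"az":0.2,"grip":1}]' 60 >/dev/null
python3 st.py 0.448 -0.250 0.03
python3 - <<'E'
import cv2,numpy as np
from rig import manip
D=manip.get_image("top");E=manip.get_image("scene");np.savez("top1.npz",**D);np.savez("scene1.npz",**E)
a=D["img"];b=E["img"]
f=lambda im,x,y:cv2.resize(im[y:y+75,x:x+75],(400,400),interpolation=cv2.INTER_CUBIC)
o=np.vstack([np.hstack([f(a,172,175),f(b,180,165)]),np.zeros((200,800,3),np.uint8)])
o[400:,:300]=cv2.resize(a[155:255,275:425],(300,200)); o[400:,400:700]=cv2.resize(b[230:330,230:380],(300,200))
cv2.imwrite("pics/c4.png",cv2.convertScaleAbs(o[:,:,::-1],alpha=1.5))
E
```

```text
t 8.8 p [ 0.4452 -0.2538  0.2106] q [-0.654  0.195  1.668 -0.     1.278  0.987] w 0.0852 F [0.3 0.2 0.2] y-yaw -94.0 tilt [-0.  0. -1.]
shares dxyz [ 0.01  -0.016  0.722]
```

View pics/c4.png

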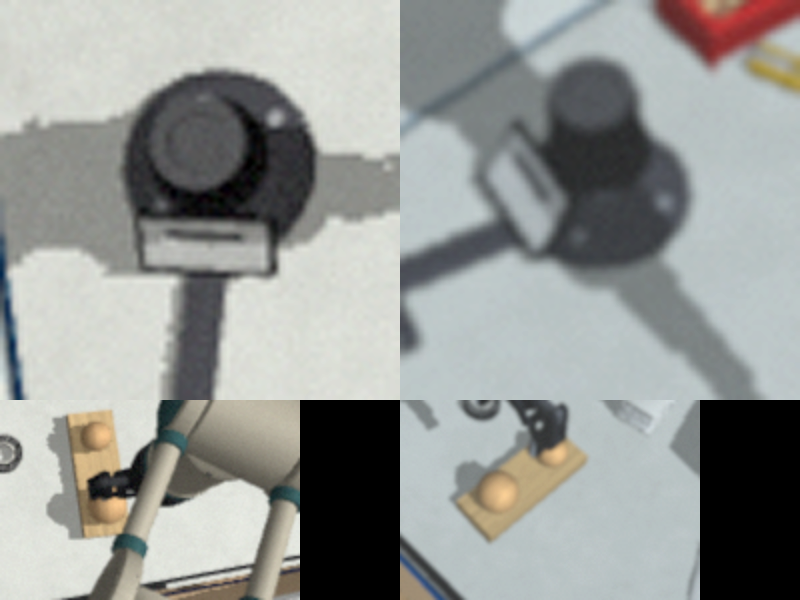

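The tag is now over the arm side. In the top crop its upper edge runs (138,215)–(275,219), its lower edge (140,270)–(273,275), and the rim centre is at (198,142). I'll measure the angle.

```bash
python3 - <<'E'
import numpy as np
from h import *
d={k:v for k,v in np.load("top1.npz").items()};e={k:v for k,v in np.load("scene1.npz").items()}
s=400/75
F=lambda D,x,y,ox,oy,z: ray(D,ox+(x+.5)/s-.5,oy+(y+.5)/s-.5,z)
an=lambda p,q:np.degrees(np.arctan2(*(q-p)[1::-1]))%180
t=(172,175);S=(180,165)
for n,a,b,D,o,z in(("tag top",(138,215),(275,219),d,t,.058),("tag bot",(140,270),(273,275),d,t,.025),("stag top",(118,120),(168,198),e,S,.058),("stag bot",(78,180),(134,255),e,S,.025)):
    p,q=F(D,*a,*o,z),F(D,*b,*o,z);print(n,p,q,"facing",an(p,q)+90)
r=F(d,198,142,*t,.108);m=(F(d,138,215,*t,.058)+F(d,275,219,*t,.058))/2
print("rim",r,"scene rim",F(e,193,97,*S,.108),"axis->tag",an(r,m))
# arm centreline
p=F(d,203,290,*t,.009);q=F(d,193,398,*t,.009);print("arm",an(p,q))
E
```

```text
tag top [0.49388311 0.14752889 0.058     ] [0.47765067 0.07111434 0.058     ] facing 168.00715618660803
tag bot [0.46619073 0.15594596 0.025     ] [0.44942203 0.08002276 0.025     ] facing 167.54537455251065
stag top [0.49617353 0.14853835 0.058     ] [0.47790873 0.07808777 0.058     ] facing 165.46566961322767
stag bot [0.4618466 0.1512725 0.025    ] [0.44920139 0.08012364 0.025     ] facing 169.92211557928823
rim [0.52103168 0.10199445 0.108     ] scene rim [0.51572916 0.09405493 0.108     ] axis->tag 168.2623332600743
arm 165.85636242315002
```

The tag is about 2° off square, well inside the 8° tolerance. Next is the ball grasp.

```bash
python3 -m jog '[{"dx":0.014,"dy":-0.02,"dz":0.1,"ax":0,"ay":0,"az":0,"grip":1},{"dx":0.014,"dy":-0.02,"dz":0.2,"ax":0,"ay":0,"az":0,"grip":1},{"dx":0.014,"dy":-0.02,"dz":0.3,"ax":0,"ay":0,"az":0,"grip":1},{"dx":0.014,"dy":-0.02,"dz":0.4,"ax":0,"ay":0,"az":0,"grip":1},{"dx":0.014,"dy":-0.02,"dz":0.45,"ax":0,"ay":0,"az":0,"grip":1}]' 20 >/dev/null
python3 -m jog '[{"dx":0,"dy":0,"dz":0.08,"ax":0,"ay":0,"az":0,"grip":1},{"dx":0,"dy":0,"dz":0.16,"ax":0,"ay":0,"az":0,"grip":1},{"dx":0,"dy":0,"dz":0.24,"ax":0,"ay":0,"az":0,"grip":1},{"dx":0,"dy":0,"dz":0.27,"ax":0,"ay":0,"az":0,"grip":1},{"dx":0,"dy":0,"dz":0.27,"ax":0,"ay":0,"az":0,"grip":1}]' 20 >/dev/null
python3 st.py 0.449 -0.249 0.03
python3 -m jog '[{"dx":0,"dy":0,"dz":0,"ax":0,"ay":0,"az":0,"grip":0.6},{"dx":0,"dy":0,"dz":0,"ax":0,"ay":0,"az":0,"grip":0.5},{"dx":0,"dy":0,"dz":0,"ax":0,"ay":0,"az":0,"grip":0.4},{"dx":0,"dy":0,"dz":0,"ax":0,"ay":0,"az":0,"grip":0.3},{"dx":0,"dy":0,"dz":0,"ax":0,"ay":0,"az":0,"grip":0.2}]' 20
python3 -m jog '[{"dx":0,"dy":0,"dz":0,"ax":0,"ay":0,"az":0,"grip":0.1},{"dx":0,"dy":0,"dz":0,"ax":0,"ay":0,"az":0,"grip":0.1},{"dx":0,"dy":0,"dz":0,"ax":0,"ay":0,"az":0,"grip":0.1},{"dx":0,"dy":0,"dz":0,"ax":0,"ay":0,"az":0,"grip":0.1}]' 20
python3 st.py
python3 - <<'E'
import cv2,numpy as np
from rig import manip
a=manip.get_image("top")["img"];b=manip.get_image("scene")["img"]
f=lambda im,x,y:cv2.resize(im[y:y+75,x:x+75],(400,400),interpolation=cv2.INTER_CUBIC)
cv2.imwrite("pics/c5.png",cv2.convertScaleAbs(np.hstack([f(a,295,155),f(b,250,230)])[:,:,::-1],alpha=1.6))
E
```

```text
t 9.73 p [ 0.448  -0.2482  0.0292] q [-0.642  0.385  1.919  0.     0.842  1.   ] w 0.0852 F [-0.6 -1.1 -0.7] y-yaw -94.1 tilt [-0.003  0.003 -1.   ]
shares dxyz [ 0.004  0.003 -0.003]
clock: 10.15
position: [0.4502, -0.2493, 0.0322]
ee_rot: [0.0, 0.999, -0.036, 0.001]
contact_force: [0.9, 1.0, 6.5]
width: 0.0589
gripper_force: 20.8
clock: 10.48
position: [0.4502, -0.2494, 0.0323]
ee_rot: [0.001, 0.999, -0.036, 0.001]
contact_force: [0.4, 1.5, 6.9]
width: 0.059
gripper_force: 20.8
t 10.48 p [ 0.4502 -0.2494  0.0323] q [-6.410e-01  3.810e-01  1.916e+00  1.000e-03  8.430e-01  1.001e+00] w 0.059 F [0.4 1.5 6.9] y-yaw -94.1 tilt [ 0.002 -0.001 -1.   ]
```

View pics/c5.png

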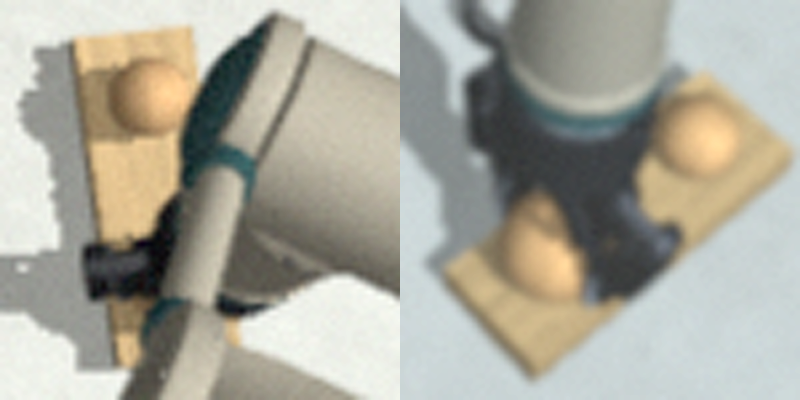

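The ball is held at 59 mm width, near its equator, and the small ball at (150,95) in the top crop is untouched. The TCP readings logged while turning the drum can give the screw axis.

```bash
python3 -m jog '[{"dx":0,"dy":0,"dz":0,"ax":0,"ay":0,"az":0,"grip":0.1},{"dx":0,"dy":0,"dz":-0.05,"ax":0,"ay":0,"az":0,"grip":0.1},{"dx":0,"dy":0,"dz":-0.15,"ax":0,"ay":0,"az":0,"grip":0.1},{"dx":0,"dy":0,"dz":-0.27,"ax":0,"ay":0,"az":0,"grip":0.1},{"dx":0,"dy":0,"dz":-0.4,"ax":0,"ay":0,"az":0,"grip":0.1}]' 30 >/dev/null
python3 -m jog '[{"dx":0,"dy":0,"dz":-0.1,"ax":0,"ay":0,"az":0,"grip":0.1},{"dx":0,"dy":0,"dz":-0.2,"ax":0,"ay":0,"az":0,"grip":0.1},{"dx":0,"dy":0,"dz":-0.25,"ax":0,"ay":0,"az":0,"grip":0.1},{"dx":0,"dy":0,"dz":-0.25,"ax":0,"ay":0,"az":0,"grip":0.1}]' 30
python3 - <<'E'
import numpy as np
L=[(144.3,.5206,.1022),(112.6,.5199,.1031),(81.1,.5198,.1043),(49.6,.5203,.1053),(18.1,.5213,.1061),(-13.4,.5225,.1062),(-41.2,.5235,.1057)]
A=[];b=[]
for t,x,y in L:
    c,s=np.cos(np.radians(t)),np.sin(np.radians(t)); A+=[[1,0,c,-s],[0,1,s,c]];b+=[x,y]
r=np.linalg.lstsq(np.array(A),np.array(b),rcond=None);print(r[0].round(4),r[1]**.5)
E
python3 st.py .522 .104 .195
```

```text
clock: 11.33
position: [0.4509, -0.2505, 0.197]
ee_rot: [0.002, 0.999, -0.036, 0.003]
contact_force: [0.6, -0.1, -0.1]
width: 0.0582
gripper_force: 32.7
[ 0.522   0.104  -0.      0.0022] [0.00017733]
t 11.33 p [ 0.4509 -0.2505  0.197 ] q [-0.642  0.206  1.69  -0.     1.238  1.001] w 0.0582 F [ 0.6 -0.1 -0.1] y-yaw -94.1 tilt [ 0.006 -0.005 -1.   ]
shares dxyz [ 0.182 -1.435  0.003]
```

```bash
python3 -m jog '[{"dx":0.01,"dy":-0.08,"dz":0,"ax":0,"ay":0,"az":0,"grip":0.1},{"dx":0.025,"dy":-0.2,"dz":0,"ax":0,"ay":0,"az":0,"grip":0.1},{"dx":0.04,"dy":-0.32,"dz":0,"ax":0,"ay":0,"az":0,"grip":0.1},{"dx":0.055,"dy":-0.44,"dz":0,"ax":0,"ay":0,"az":0,"grip":0.1},{"dx":0.07,"dy":-0.56,"dz":0,"ax":0,"ay":0,"az":0,"grip":0.1}]' 30 >/dev/null
python3 -m jog '[{"dx":0.015,"dy":-0.12,"dz":0,"ax":0,"ay":0,"az":0,"grip":0.1},{"dx":0.03,"dy":-0.24,"dz":0,"ax":0,"ay":0,"az":0,"grip":0.1},{"dx":0.045,"dy":-0.36,"dz":0,"ax":0,"ay":0,"az":0,"grip":0.1},{"dx":0.06,"dy":-0.48,"dz":0,"ax":0,"ay":0,"az":0,"grip":0.1},{"dx":0.07,"dy":-0.56,"dz":0,"ax":0,"ay":0,"az":0,"grip":0.1}]' 30 >/dev/null
python3 -m jog '[{"dx":0.015,"dy":-0.12,"dz":0,"ax":0,"ay":0,"az":0,"grip":0.1},{"dx":0.03,"dy":-0.22,"dz":0,"ax":0,"ay":0,"az":0,"grip":0.1},{"dx":0.042,"dy":-0.315,"dz":0,"ax":0,"ay":0,"az":0,"grip":0.1},{"dx":0.042,"dy":-0.315,"dz":0,"ax":0,"ay":0,"az":0,"grip":0.1},{"dx":0.042,"dy":-0.315,"dz":0,"ax":0,"ay":0,"az":0,"grip":0.1}]' 30 >/dev/null
python3 -m jog '[{"dx":0,"dy":0,"dz":0,"ax":0,"ay":0,"az":0,"grip":0.1},{"dx":0,"dy":0,"dz":0,"ax":0,"ay":0,"az":0,"grip":0.1}]' 30 >/dev/null
python3 st.py .522 .104 .1185
python3 - <<'E'
import cv2,numpy as np
from rig import manip
D=manip.get_image("top");E=manip.get_image("scene");np.savez("top2.npz",**D);np.savez("scene2.npz",**E)
a=D["img"];b=E["img"]
f=lambda im,x,y:cv2.resize(im[y:y+75,x:x+75],(400,400),interpolation=cv2.INTER_CUBIC)
cv2.imwrite("pics/c6.png",cv2.convertScaleAbs(np.hstack([f(a,172,165),f(b,180,145)])[:,:,::-1],alpha=1.6))
E
```

```text
t 12.75 p [0.5198 0.1046 0.1928] q [ 6.800e-02  2.350e-01  1.662e+00 -1.000e-03  1.246e+00  1.711e+00] w 0.0584 F [ 0.4 -0.8 -0.9] y-yaw -94.1 tilt [-0.001 -0.001 -1.   ]
shares dxyz [0.009 0.001 0.297]
```

View pics/c6.png

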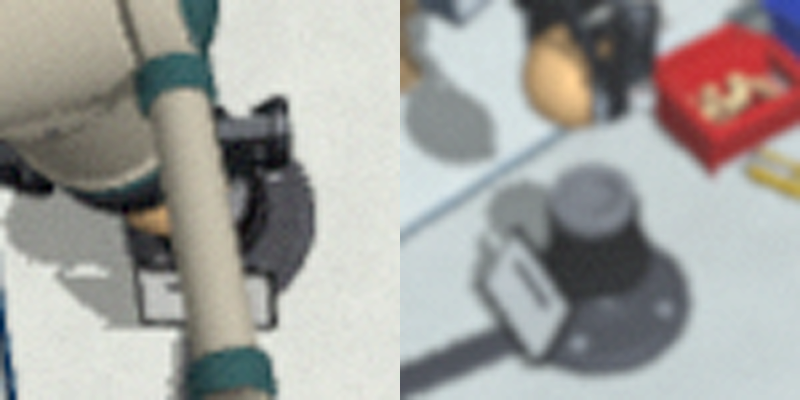

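The ball is held above and left of the drum top in the scene crop (560,80), with the tag still toward the phone. I'll lower it, slowly at the end while watching the force.

```bash
python3 -m jog '[{"dx":0.014,"dy":0,"dz":0.06,"ax":0,"ay":0,"az":0,"grip":0.1},{"dx":0.014,"dy":0,"dz":0.12,"ax":0,"ay":0,"az":0,"grip":0.1},{"dx":0.014,"dy":0,"dz":0.18,"ax":0,"ay":0,"az":0,"grip":0.1},{"dx":0.014,"dy":0,"dz":0.23,"ax":0,"ay":0,"az":0,"grip":0.1},{"dx":0.014,"dy":0,"dz":0.255,"ax":0,"ay":0,"az":0,"grip":0.1}]' 30 >/dev/null
python3 -m jog '[{"dx":0,"dy":0,"dz":0.006,"ax":0,"ay":0,"az":0,"grip":0.1},{"dx":0,"dy":0,"dz":0.012,"ax":0,"ay":0,"az":0,"grip":0.1},{"dx":0,"dy":0,"dz":0.018,"ax":0,"ay":0,"az":0,"grip":0.1},{"dx":0,"dy":0,"dz":0.018,"ax":0,"ay":0,"az":0,"grip":0.1},{"dx":0,"dy":0,"dz":0.018,"ax":0,"ay":0,"az":0,"grip":0.1}]' 30 >/dev/null
python3 st.py .5235 .104 .1185
python3 -m jog '[{"dx":0,"dy":0,"dz":0.006,"ax":0,"ay":0,"az":0,"grip":0.1},{"dx":0,"dy":0,"dz":0.012,"ax":0,"ay":0,"az":0,"grip":0.1},{"dx":0,"dy":0,"dz":0.012,"ax":0,"ay":0,"az":0,"grip":0.1},{"dx":0,"dy":0,"dz":0.012,"ax":0,"ay":0,"az":0,"grip":0.1}]' 30 >/dev/null
python3 st.py .5235 .104 .1185
```

```text
t 13.68 p [0.5243 0.1053 0.1258] q [0.068 0.297 1.755 0.    1.088 1.71 ] w 0.0584 F [-1.1 -0.2 -1.9] y-yaw -94.1 tilt [ 0.001  0.    -1.   ]
shares dxyz [-0.003  0.005  0.029]
t 14.02 p [0.5237 0.1053 0.1221] q [0.068 0.301 1.76  0.    1.081 1.71 ] w 0.0582 F [ 0.6 -0.2 -0.5] y-yaw -94.1 tilt [-0.  0. -1.]
shares dxyz [-0.001  0.005  0.014]
```

```bash
python3 -m jog '[{"dx":0,"dy":0.005,"dz":0.004,"ax":0,"ay":0,"az":0,"grip":0.1},{"dx":0,"dy":0.005,"dz":0.008,"ax":0,"ay":0,"az":0,"grip":0.1},{"dx":0,"dy":0.005,"dz":0.008,"ax":0,"ay":0,"az":0,"grip":0.1}]' 30 >/dev/null
python3 st.py .5235 .104 .1185
python3 -m jog '[{"dx":0,"dy":0,"dz":0.004,"ax":0,"ay":0,"az":0,"grip":0.1},{"dx":0,"dy":0,"dz":0.007,"ax":0,"ay":0,"az":0,"grip":0.1},{"dx":0,"dy":0,"dz":0.007,"ax":0,"ay":0,"az":0,"grip":0.1}]' 30 >/dev/null
python3 st.py .5235 .104 .1185
```

```text
t 14.27 p [0.5236 0.104  0.1199] q [0.066 0.303 1.764 0.    1.075 1.708] w 0.0583 F [ 0.1 -0.2 -0.4] y-yaw -94.1 tilt [-0.  0. -1.]
shares dxyz [-0.    -0.     0.006]
t 14.52 p [0.5241 0.104  0.1189] q [0.066 0.304 1.765 0.    1.072 1.708] w 0.0582 F [-0.2 -1.   2.5] y-yaw -94.1 tilt [ 0.001  0.    -1.   ]
shares dxyz [-0.002  0.     0.002]
```

Contact begins at z = 0.119, as predicted. I'll settle it slightly further.

```bash
python3 -m jog '[{"dx":0,"dy":0,"dz":0.003,"ax":0,"ay":0,"az":0,"grip":0.1},{"dx":0,"dy":0,"dz":0.006,"ax":0,"ay":0,"az":0,"grip":0.1},{"dx":0,"dy":0,"dz":0.006,"ax":0,"ay":0,"az":0,"grip":0.1}]' 20 >/dev/null
python3 st.py .5235 .104 .1185
python3 - <<'E'
import cv2,numpy as np
from rig import manip
a=manip.get_image("top")["img"];b=manip.get_image("scene")["img"]
f=lambda im,x,y:cv2.resize(im[y:y+75,x:x+75],(400,400),interpolation=cv2.INTER_CUBIC)
cv2.imwrite("pics/c7.png",cv2.convertScaleAbs(np.hstack([f(a,172,165),f(b,180,145)])[:,:,::-1],alpha=1.6))
E
```

```text
t 14.77 p [0.5244 0.104  0.1186] q [ 0.066  0.304  1.766 -0.     1.07   1.708] w 0.0584 F [-1.9 -0.5  9.6] y-yaw -94.1 tilt [ 0.002  0.    -1.   ]
shares dxyz [-0.003  0.     0.001]
```

View pics/c7.png

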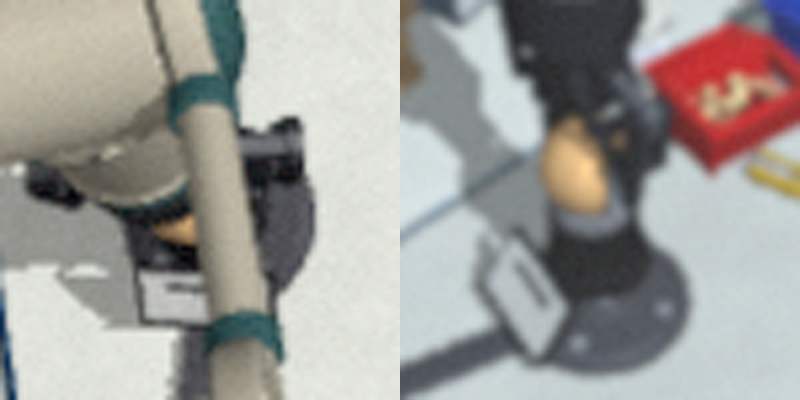

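The ball is resting on the rim with 9.6 N of upward reaction, and the scene crop shows it at (580,170) over the drum. I'll ease the load, open and retreat.

```bash
python3 -m jog '[{"dx":0,"dy":0,"dz":-0.003,"ax":0,"ay":0,"az":0,"grip":0.1},{"dx":0,"dy":0,"dz":-0.004,"ax":0,"ay":0,"az":0,"grip":0.3},{"dx":0,"dy":0,"dz":-0.004,"ax":0,"ay":0,"az":0,"grip":0.38},{"dx":0,"dy":0,"dz":-0.004,"ax":0,"ay":0,"az":0,"grip":0.42},{"dx":0,"dy":0,"dz":-0.004,"ax":0,"ay":0,"az":0,"grip":0.46}]' 20
python3 -m jog '[{"dx":0,"dy":0,"dz":0,"ax":0,"ay":0,"az":0,"grip":0.6},{"dx":0,"dy":0,"dz":0,"ax":0,"ay":0,"az":0,"grip":0.8},{"dx":0,"dy":0,"dz":0,"ax":0,"ay":0,"az":0,"grip":1},{"dx":0,"dy":0,"dz":0,"ax":0,"ay":0,"az":0,"grip":1},{"dx":0,"dy":0,"dz":0,"ax":0,"ay":0,"az":0,"grip":1}]' 20
python3 -m jog '[{"dx":0,"dy":0,"dz":-0.05,"ax":0,"ay":0,"az":0,"grip":1},{"dx":0,"dy":0,"dz":-0.15,"ax":0,"ay":0,"az":0,"grip":1},{"dx":0,"dy":0,"dz":-0.3,"ax":0,"ay":0,"az":0,"grip":1},{"dx":0,"dy":0,"dz":-0.45,"ax":0,"ay":0,"az":0,"grip":1},{"dx":0,"dy":0,"dz":-0.6,"ax":0,"ay":0,"az":0,"grip":1}]' 20
python3 -m jog '[{"dx":0,"dy":0.16,"dz":0,"ax":0,"ay":0,"az":0,"grip":1},{"dx":0,"dy":0.32,"dz":0,"ax":0,"ay":0,"az":0,"grip":1},{"dx":0,"dy":0.48,"dz":0,"ax":0,"ay":0,"az":0,"grip":1},{"dx":0,"dy":0.64,"dz":0,"ax":0,"ay":0,"az":0,"grip":1},{"dx":0,"dy":0.8,"dz":0,"ax":0,"ay":0,"az":0,"grip":1}]' 20 >/dev/null
python3 -m jog '[{"dx":0,"dy":0,"dz":0,"ax":0,"ay":0,"az":0,"grip":1},{"dx":0,"dy":0,"dz":0,"ax":0,"ay":0,"az":0,"grip":1},{"dx":0,"dy":0,"dz":0,"ax":0,"ay":0,"az":0,"grip":1}]' 20 >/dev/null
python3 - <<'E'
import cv2,numpy as np
from rig import manip
from h import *
D=manip.get_image("top");E=manip.get_image("scene")
print("expected ball px",proj(D,(.522,.104,.133)),proj(E,(.522,.104,.133)))
a=D["img"];b=E["img"]
f=lambda im,x,y:cv2.resize(im[y:y+75,x:x+75],(400,400),interpolation=cv2.INTER_CUBIC)
o=np.vstack([np.hstack([f(a,172,165),f(b,180,145)]),np.zeros((200,800,3),np.uint8)])
o[400:,:300]=cv2.resize(a[155:255,275:425],(300,200)); o[400:,400:700]=cv2.resize(b[230:330,230:380],(300,200))
cv2.imwrite("pics/c8.png",cv2.convertScaleAbs(o[:,:,::-1],alpha=1.5))
E
```

```text
clock: 15.28
position: [0.5234, 0.1041, 0.1174]
ee_rot: [-0.0, 0.999, -0.036, -0.0]
contact_force: [-0.1, -0.4, -0.0]
width: 0.0626
gripper_force: 0.0
clock: 15.7
position: [0.5237, 0.1041, 0.1178]
ee_rot: [-0.0, 0.999, -0.036, -0.0]
contact_force: [0.3, -0.1, -0.5]
width: 0.085
gripper_force: 0.0
clock: 16.12
position: [0.5232, 0.104, 0.2693]
ee_rot: [-0.0, 0.999, -0.036, -0.0]
contact_force: [0.6, 0.6, -0.2]
width: 0.0854
gripper_force: 0.0
expected ball px [206.79678261 199.78859705] [214.74454853 174.80001373]
```

View pics/c8.png

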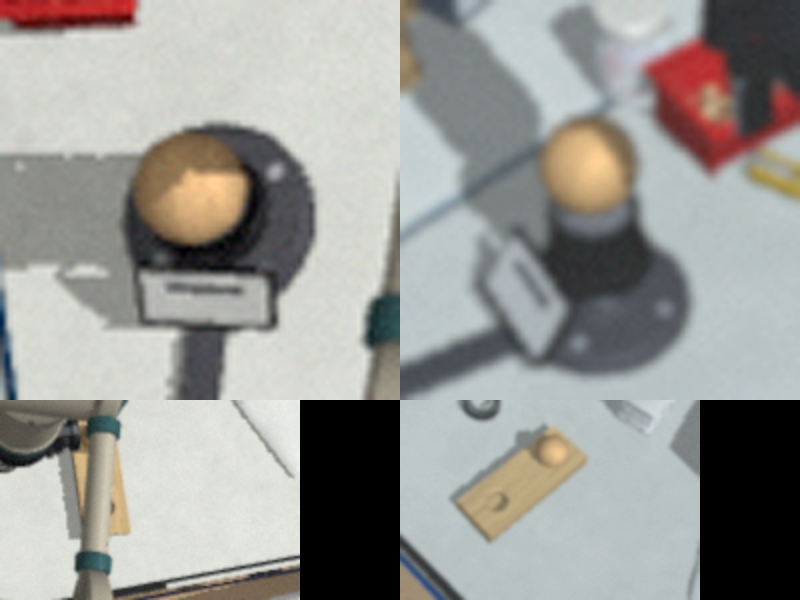

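The large ball sits in the dish at (190,188) in the top crop and (588,165) in the scene crop, within a pixel or so of where expected. The tag still squarely faces the phone, the small ball is in its dimple, and the robot is clear.

```bash
python3 -c "
from rig import manip
print(manip.sign_off())"
```

```text
the job is handed in; nothing more can be done
None
```

I handed the job in at about 18 s of the 72 s allowed: the last images show the tag facing the phone (about 2° off square when measured), the larger ball resting in the dish and the smaller ball still in its dimple; the hand-in gave back no verdict.

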